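# Square a panel sample in the inspection jig and hold the lamp shutter half open

## Task

Push the loose rectangular sandwich-panel sample on the inspection plate square and flush into the corner of the two low fences, its long side along the long left fence, while the lamp shutter is still shut. Then slide the lamp's spring-loaded shutter by its upright black grip to half of its travel, where its pointer meets the middle mark, and finish holding it there against the spring: do not let go, and on the way never open it beyond three quarters. Leave the other things on the bench where they are.

Things in the scene. Friction and masses are not known exactly. Their poses are not given: they have to be found in the camera images.
- fence_corner (a point): Inner corner of the fixed jig's two steel fences, on the plate's top face (10 mm above the bench). x runs along the left fence to the far fence, y points to the left fence, z up. Fences 14 mm high, 12 mm thick. Left fence: inner face y = 0, from x = -155 to 0 mm. Far fence: inner face x = 0, from y = -120 to +12 mm. The free area is at negative x and y
- jig: The jig's aluminium plate, 240 (x) x 270 (y) x 10 mm, fixed on the bench; axes as at fence_corner. Origin on the bench surface, 55 mm (x) and 30 mm (y) short of the fence corner; the plate reaches from x = -130 to +110 mm and from y = -140 to +130 mm
- sample_mid (a point): Centre (half-way up) of the loose sample: a block of sandwich panel with aluminium faces and amber taped edges, 90 (its x) x 64 (its y) x 24 mm, 0.10 to 0.21 kg, flat on the plate a few cm from the fences, turned up to 17 degrees from square. Seated, this point is 45 mm (x) and 32 mm (y) inside the fences and 12 mm above the plate; its top is 10 mm above the fences
- lamp: The white lamp housing, 220 (x) x 76 (y) x 40 mm, fixed on the plate beyond the left fence; origin at the centre of its underside, axes parallel to the jig's, top 50 mm above the bench. Two rails 6 mm high on top flank the shutter. Left of the left rail, three engraved marks 30 mm apart show shut, half (the longer mark) and full travel
- shutter_grip (a point): Centre of the shutter's upright black grip, about 76 mm above the bench: a post 16 x 16 x 40 mm (top 96 mm above the bench) on a flat carriage 44 x 46 x 6 mm (top 20 mm below this point) on the lamp housing. Axes parallel to the jig's. It slides only along x; opening is +x, away from the robot. Nothing else stands near the post. A white pointer on the carriage shows its travel against the marks
- shutter (a joint): Travel of the shutter in m: 0 shut (as it starts), 0.060 fully open, growing as the grip moves along +x. Half travel is 0.030. The spring force rises from about 3 N shut to 7.5 N at half and 12 N fully open; released, it shuts by itself
- offcut_mid (a point): Centre of a smaller square offcut of the same panel, 50 x 50 x 24 mm, on the bench to the right of the jig; not to be moved
- connector_mid (a point): Centre of a black connector with a brass insert, 22 x 36 x 20 mm, standing on the jig's plate beyond the far fence; not to be moved
- tape_roll_mid (a point): Centre of a roll of amber tape lying flat on the bench to the right of the jig, 90 mm across, 25 mm high; not to be moved
- wipe_bottle: White plastic bottle, 56 mm across, 130 mm high, on the bench to the left of the lamp, towards its far end; origin at its foot; not to be moved
- insert_cup: Steel cup, 70 mm across, 45 mm high, on the bench to the left of the lamp; origin at its foot; not to be moved
- driver: Screwdriver with black handle lying on the bench farther to the right of the jig; origin on the bench under it; not to be moved
- wrench: Steel wrench lying on the bench to the left of the jig, nearer the robot; origin on the bench under it; not to be moved
Mind the look-alikes: they are no part of the job. Leave any turquoise look-alike of the part that bears sample_mid alone.

How it is judged:
On the way, in this order (a step that is already met when the one before it is completed fails the run):
1. the sample sits square and flush in the fence corner while the shutter is still shut (x of sample_mid in the frame of fence_corner between -0.0475 and -0.0425 m and y of sample_mid in the frame of fence_corner between -0.0345 and -0.0295 m and z of sample_mid in the frame of fence_corner between 0.009 and 0.0145 m and angle between the x axis of sample_mid and the x axis of fence_corner, either way round below 0.035 rad and angle between sample_mid's own z axis and vertical below 0.04 rad and value of joint shutter below 0.004 m), for 0.2 s.
2. the robot's fingers hold the shutter at half travel (value of joint shutter between 0.025 and 0.035 m and contact force between the fingers and shutter above 2.5 N), for 0.5 s.
At the end, for the whole second after the job is handed in: the fingers are holding the shutter (contact over 2.5 N) at rest at half travel, 30 mm within 5 mm, and the sample still lies flat in the fence corner: within 2.5 mm of flush against both fences and within 2 degrees of square (all of step 2 and x of sample_mid in the frame of fence_corner between -0.0475 and -0.0425 m and y of sample_mid in the frame of fence_corner between -0.0345 and -0.0295 m and z of sample_mid in the frame of fence_corner between 0.009 and 0.0145 m and angle between the x axis of sample_mid and the x axis of fence_corner, either way round below 0.035 rad and angle between sample_mid's own z axis and vertical below 0.04 rad and velocity of joint shutter between -0.01 and 0.01 m/s and linear speed of sample below 0.01 m/s); the arm keeps its last pose, push and grip.
It fails at once if the shutter is opened beyond three quarters of its travel (more than 47 mm) (value of joint shutter above 0.047 m).
It fails at once if one of the other listed things is moved more than 20 mm (distance of any of offcut_mid, connector_mid, tape_roll_mid, wipe_bottle, insert_cup, driver, wrench from where it was at the start of the episode above 0.02 m).
It also fails if it takes over 58 s, if anything falls off the work surface, if the arm or the gripper's body presses on something with over 40 N, if the wrist force passes 120 N, or if a joint passes its speed limit or range.

## Robot

A 6-joint arm with a two-finger parallel gripper is mounted at the origin on the work surface. World frame = base frame: x ahead of the robot, y to its left, z up, the work surface at z = 0. Lengths are in m, angles in rad, forces in N, time in s.
With the tool pointing down it reaches from about 0.375 to 0.975 m from the base axis. Payload 3.8 kg.
Tool frame: the origin (TCP) lies on the centre line of the jaws, within the pads' length; the fingertips stand 22 mm ahead of it and the grasp point (between the pads) lies 3 mm ahead of it; x points along the fingers, y is the direction in which the jaws open and shut, and the axes are right-handed (so a half turn about x gives the same grasp; the last joint's range is limited). The gripper opens to 85 mm and grips with 20 to 120 N. Pads are 22 mm wide; open, the fingers measure 114 mm over their backs; the gripper's body (76 mm by 85 mm) begins 54 mm behind the grasp point. The pads swing forward as they close: fully open they stand 13 mm farther back than shut.
Start: joints at [-1.288, 0.264, 1.604, -0, 1.274, -0.037], TCP at [0.212, -0.641, 0.253] pointing down, gripper open.
Joint ranges: [-2.63, 2.63], [-0.94, 2.18], [0.31, 2.57], [-1.31, 4.45], [0, 2.66], [-2.55, 2.55]. Speed limits (rad/s): [2.57, 2.57, 3.14, 3.14, 3.14, 3.14].

## Interface

Orientations are given as a rotation vector (axis times angle).
In Python, from workcell import monitor, eyes, finish_job gives the robot as it stands. The module is installed in compiled form; this text tells all that it offers.
- The arm moves only by the tool play_rows, never from a script. Its argument "deltas" is a list of rows, each an object of numbers: "wx", "wy", "wz": the turn, a rotation vector about the world's x, y, z in degrees; "x", "y", "z": the shift along the world's x, y, z in mm; "fingers": the closure, from -1 (fully open) to 1 (shut), so that 0 is half open. A call has 1 to 20 rows; each row is the pose to reach, as a shift and turn from the pose commanded when the call began; what a row does not reach only later rows make up. A row lasts 1/8 s, in which the tool goes at most 62.5 mm and 10.7 degrees, less where a joint would pass 70% of its speed; a pose out of reach is approached as far as the arm can. A call with a gripper value outside its range is refused whole. The fingers move at their own pace and stop on an object; "grip_force" is the grip in N (left out, the last holds). Time passes only in rows, so rows that repeat a pose let the fingers close. It gives the time, the measured TCP pose, the force and the opening at its end, in the units of the state.
- monitor.read_state(): the state, without advancing time (a new reading comes with each control period).
- eyes.read_camera(name): name is "scene" or "top"; returns a dict with "frame" (384x512x3 uint8, red, green, blue), "depth" (384x512 float32, m along the optical axis (not along the pixel's ray), 0 where there is no reading), "K" (3x3 intrinsics, pixels), "view" (4x4, takes a point from world to camera coordinates). Camera axes: x right, y down, z forward; pixel columns grow to the right and rows downward; lengths in m; the calibration is good to about 2 mm. A picture is of the moment at which its call begins.
- finish_job(): hands the job in, once; it reports no verdict.
The state is a dict: "time": time; "q": joint angles; "joint_vel": joint speeds; "joint_torque": joint torques, N m; "tool_pos": TCP position; "tcp_rot": TCP orientation; "wrist_force": force on the tool from outside, world axes, zero at the start; "torque": the same for the moment, N m; "width": opening from 0.0 (shut) to 1.0 (fully open).
Only numpy, scipy, OpenCV 4.12 (cv2) and the standard library are available. Lean on these libraries where they do the work, as an engineer would, in place of code of your own. Each camera call takes 0.05 s, during which the arm holds its last target.

## Working session

There is one attempt and no reset: what is moved stays moved. The work goes in short steps, Python scripts to look and compute and a tool call to move; the robot and the scene stay as the last step left them, time stands still between calls to the robot, and variables do not carry over. Pictures are saved under pics/ and viewed, and the job is handed in when it is done.

Besides the shell and the picture viewer there is one more tool, called after ">>>" as name(argument=value, ...), one argument or row to a line, values as JSON. play_rows: Moves the arm, as the interface text tells. Its arguments: {"type":"object","properties":{"deltas":{"type":"array"},"grip_force":{"type":"number"}},"required":["deltas"]}

```bash
mkdir -p pics
python3 - <<'E'
from workcell import monitor, eyes
import cv2,numpy as np
print(monitor.read_state())
for n in("scene","top"):
    c=eyes.read_camera(n); np.savez(f"pics/{n}0.npz",**c)
    cv2.imwrite(f"pics/{n}0.png",cv2.resize(c["frame"][:,:,::-1],None,fx=1.5,fy=1.5,interpolation=cv2.INTER_CUBIC))
    print(n,c["K"],c["view"])
E
```

```text
{'time': 0.0, 'q': array([-1.28791785e+00,  2.64803493e-01,  1.60539540e+00, -7.00667719e-06,
        1.27367606e+00, -3.68832812e-02]), 'joint_vel': array([-0.00072792, -0.00159779,  0.00055169,  0.00051612, -0.0002763 ,
        0.00059774]), 'joint_torque': array([-1.11106514e-03, -5.15117168e+01, -3.67312932e+01, -3.70669122e-04,
        1.28168127e-02, -5.70332901e-06]), 'tool_pos': array([ 0.21199543, -0.64012433,  0.25191648]), 'tcp_rot': array([ 2.04927321,  0.33286062, -2.04986832]), 'wrist_force': array([-0.41311247,  0.7843121 , -0.18143467]), 'torque': array([-0.02105681,  0.04752561,  0.00674299]), 'width': 0.999118567466007}
scene [[376.30406561   0.         259.01936089]
 [  0.         376.30406561 190.93893886]
 [  0.           0.           1.        ]] [[ 0.82892001  0.55917714 -0.01457856 -0.45427087]
 [ 0.36189213 -0.55597498 -0.74828197 -0.14958437]
 [-0.42652749  0.61499003 -0.6632206   1.28434387]
 [ 0.          0.          0.          1.        ]]
top [[352.68046838   0.         257.01295134]
 [  0.         352.68046838 190.2052731 ]
 [  0.           0.           1.        ]] [[-0.03180371 -0.99947982  0.00534844 -0.00230914]
 [-0.97326781  0.02975096 -0.22773813  0.55685311]
 [ 0.22746055 -0.01244838 -0.97370773  0.76110535]
 [ 0.          0.          0.          1.        ]]
```

View pics/scene0.png

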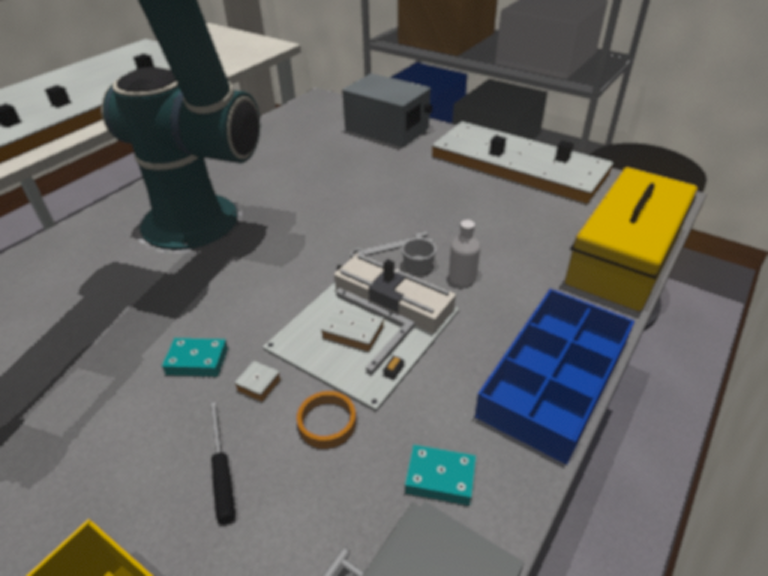

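View pics/top0.png

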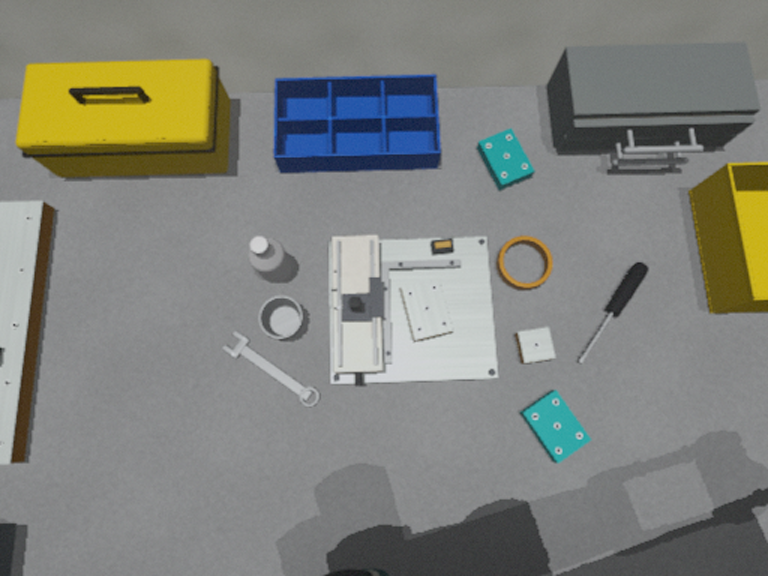

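The top view shows the jig at about (330-497, 237-383) in the 1.5x picture. The sample is near (427, 308), the grip near (357, 303) and the far fence at about y=264. Next I'll zoom in.

Run:
```python
import cv2,numpy as np
c=np.load("pics/top0.npz"); f=c["frame"][150:262,212:342,::-1]
cv2.imwrite("pics/topz0.png",cv2.resize(f,None,fx=5,fy=5,interpolation=cv2.INTER_CUBIC))
c=np.load("pics/scene0.npz"); f=c["frame"][160:280,165:315,::-1]
cv2.imwrite("pics/scz0.png",cv2.resize(f,None,fx=5,fy=5,interpolation=cv2.INTER_CUBIC))
```

```text
(no output)
```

View pics/topz0.png

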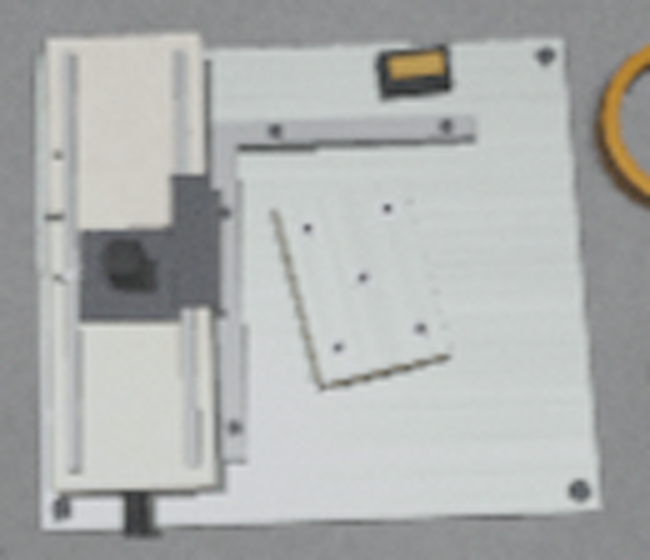

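View pics/scz0.png

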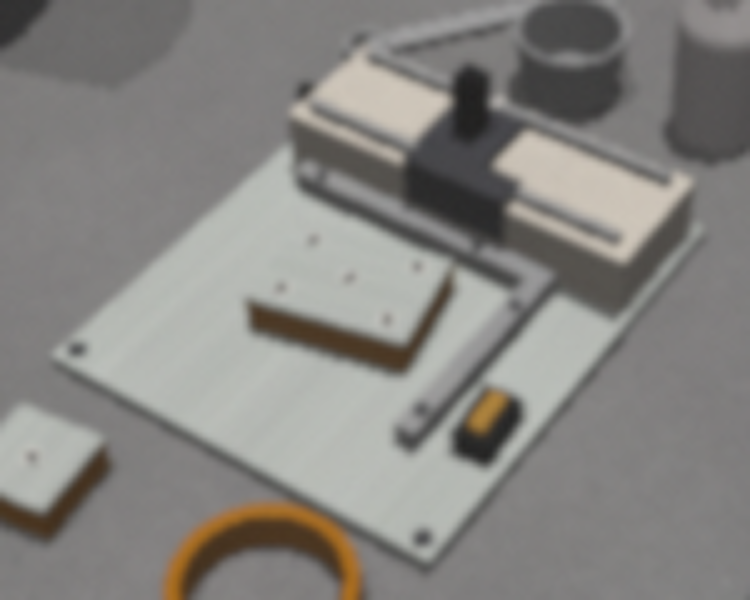

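```bash
cat > h.py <<'E'
import numpy as np
def ray(c,uv,z):
    K,V=c["K"],c["view"]; R,t=V[:3,:3],V[:3,3]
    o=-R.T@t; d=R.T@np.linalg.solve(K,[uv[0],uv[1],1.]); return o+d*(z-o[2])/d[2]
def proj(c,p):
    q=c["K"]@(c["view"][:3,:3]@np.asarray(p)+c["view"][:3,3]); return q[:2]/q[2]
def zp(c,z,h,off=(212,150)): return ray(c,[(z[0]+.5)/5-.5+off[0],(z[1]+.5)/5-.5+off[1]],h)
E
python3 - <<'E'
from h import *
t=np.load("pics/top0.npz"); s=np.load("pics/scene0.npz")
for c in(t,s): print("cam",(-c["view"][:3,:3].T@c["view"][:3,3]).round(3))
so=(165,160)
def A(n,a,h): print(n,(zp(t,a,h)*1000).round(1))
def B(n,a,h): print(n,"S",(zp(s,a,h,so)*1000).round(1))
A("plTR",(565,40),.010);A("plBR",(601,508),.010);A("plBL",(41,528),.010)
B("plTR",(428,570),.01);B("plBR",(52,353),.01);B("plTLlamp",(705,232),.01)
A("ffR top edge in",(475,141),.024);A("ff inner near corner",(240,147),.024)
A("lf near end in",(243,462),.024);
A("screw ff R",(447,126),.024);A("screw ffL",(276,131),.024);A("screw lf near",(235,428),.024);A("screw lf2",(224,212),.024)
B("screw ffR",(420,409),.024);B("screw ffL",(515,302),.024);B("lf",(319,175),.024);B("lf2",(478,243),.024)
for n,p in dict(c=(362,277),tl=(307,228),tr=(387,208),br=(420,328),bl=(337,347)).items(): A("hole "+n,p,.034)
for n,p in dict(c=(349,277),a=(313,240),b=(417,266),d=(387,319),e=(281,287)).items(): B("hole "+n,p,.034)
A("smp bl",(318,387),.034);A("smp br",(449,356),.034);A("smp tl",(275,210),.034)
A("grip top",(124,255),.096);B("grip top",(471,75),.096)
K=t["K"]
import itertools
# depth world z at a few
for n,(u,v) in dict(plate=(540,300),smp=(370,300),fence=(360,131),lamp=(130,400),carr=(190,270),grip=(124,252)).items():
    U,V=round((u+.5)/5-.5+212),round((v+.5)/5-.5+150); d=t["depth"][V,U]
    X=t["view"][:3,:3].T@(np.linalg.solve(K,[U,V,1.])*d-t["view"][:3,3]); print(n,(X*1000).round(1))
E
```

```text
cam [ 0.369 -0.009  0.868]
cam [ 0.978 -0.619  0.733]
plTR [ 649.5 -195.8   10. ]
plBR [ 413.2 -195.3   10. ]
plBL [412.2  73.7  10. ]
plTR S [ 658.1 -199.6   10. ]
plBR S [ 416.1 -195.5   10. ]
plTLlamp S [656.5  69.9  10. ]
ffR top edge in [ 593.7 -144.1   24. ]
ff inner near corner [594.2 -27.5  24. ]
lf near end in [439.4 -23.7  24. ]
screw ff R [ 601.9 -130.7   24. ]
screw ffL [601.9 -45.6  24. ]
screw lf near [455.6 -20.5  24. ]
screw lf2 [561.4 -18.5  24. ]
screw ffR S [ 605.9 -131.1   24. ]
screw ffL S [605.2 -44.   24. ]
lf S [458.8 -21.3  24. ]
lf2 S [564.4 -17.9  24. ]
hole c [525.1 -83.8  34. ]
hole tl [550.  -58.4  34. ]
hole tr [558.7 -97.6  34. ]
hole br [ 499.4 -110.3   34. ]
hole bl [491.5 -70.2  34. ]
hole c S [527.9 -84.5  34. ]
hole a S [495.  -72.7  34. ]
hole b S [553.  -58.3  34. ]
hole d S [562.3 -98.   34. ]
hole e S [ 502.6 -109.7   34. ]
smp bl [472.7 -60.3  34. ]
smp br [ 485.6 -123.4   34. ]
smp tl [559.4 -43.2  34. ]
grip top [526.7  27.5  96. ]
grip top S [531.2  26.4  96. ]
plate [ 514.  -173.9   11.5]
smp [513.  -88.1  32.6]
fence [600.7 -88.5  21.8]
lamp [466.4  27.2  50.5]
carr [525.5  -2.3  57.4]
grip [528.3  28.4  94.7]
```

Run:
```python
from h import *
from workcell import monitor
from scipy.spatial.transform import Rotation as R
s=monitor.read_state(); M=R.from_rotvec(s["tcp_rot"]).as_matrix(); print(M.round(4)); print(np.degrees(np.arctan2(M[1,1],M[0,1])))
t=np.load("pics/top0.npz")
# bottle/cup top-picture pixels(1.5x)
for n,(u,v),h in(("bottle",(261,246),.13),("cup",(281,316),.045),("conn",(443,245),.03)): print(n,ray(t,(u/1.5,v/1.5),h).round(3))
```

```text
[[-6.000e-04  3.144e-01 -9.493e-01]
 [ 2.000e-03 -9.493e-01 -3.144e-01]
 [-1.000e+00 -2.000e-03 -1.000e-04]]
-71.67656355732458
bottle [0.605 0.161 0.13 ]
cup [0.516 0.146 0.045]
conn [ 0.63  -0.118  0.03 ]
```

>>> play_rows(
  deltas=[
    {"x": 314, "y": 556, "z": 0, "wz": -6.3, "fingers": -0.8},
    {"x": 314, "y": 556, "z": 0, "wz": -6.3, "fingers": -0.8},
    {"x": 314, "y": 556, "z": 0, "wz": -6.3, "fingers": -0.8},
    {"x": 314, "y": 556, "z": 0, "wz": -6.3, "fingers": -0.8},
    {"x": 314, "y": 556, "z": 0, "wz": -6.3, "fingers": -0.8},
    {"x": 314, "y": 556, "z": 0, "wz": -6.3, "fingers": -0.8},
    {"x": 314, "y": 556, "z": 0, "wz": -6.3, "fingers": -0.8},
    {"x": 314, "y": 556, "z": 0, "wz": -6.3, "fingers": -0.8},
    {"x": 314, "y": 556, "z": 0, "wz": -6.3, "fingers": -0.8},
    {"x": 314, "y": 556, "z": 0, "wz": -6.3, "fingers": -0.8},
    {"x": 314, "y": 556, "z": 0, "wz": -6.3, "fingers": -0.8},
    {"x": 314, "y": 556, "z": -50, "wz": -6.3, "fingers": -0.8},
    {"x": 314, "y": 556, "z": -110, "wz": -6.3, "fingers": -0.8},
    {"x": 314, "y": 556, "z": -150, "wz": -6.3, "fingers": -0.8},
    {"x": 314, "y": 556, "z": -172, "wz": -6.3, "fingers": -0.8},
    {"x": 314, "y": 556, "z": -172, "wz": -6.3, "fingers": -0.8},
    {"x": 314, "y": 556, "z": -172, "wz": -6.3, "fingers": -0.8},
  ],
  grip_force=20,
)

```text
schema error: expected keys wx, wy, wz, x, y, z, fingers
```

```bash
cat > look.py <<'E'
import sys,cv2,numpy as np
from workcell import eyes,monitor
tag=sys.argv[1]
for n,(r0,r1,c0,c1) in dict(scene=(140,280,165,315),top=(130,262,205,345)).items():
    if len(sys.argv)>2 and n not in sys.argv[2]: continue
    c=eyes.read_camera(n); np.savez(f"pics/{n}{tag}.npz",**c)
    cv2.imwrite(f"pics/{n}{tag}.png",cv2.resize(c["frame"][r0:r1,c0:c1,::-1],None,fx=4,fy=4,interpolation=cv2.INTER_CUBIC))
s=monitor.read_state(); print(s["time"],s["tool_pos"].round(4),s["tcp_rot"].round(3),s["wrist_force"].round(2),s["width"],s["q"].round(2))
E
python3 look.py 1
```

```text
0.2 [ 0.2121 -0.6403  0.2524] [ 2.049  0.332 -2.049] [-0.11  0.56 -0.15] 0.9965160184399001 [-1.29  0.26  1.6  -0.    1.27 -0.04]
```

View pics/scene1.png

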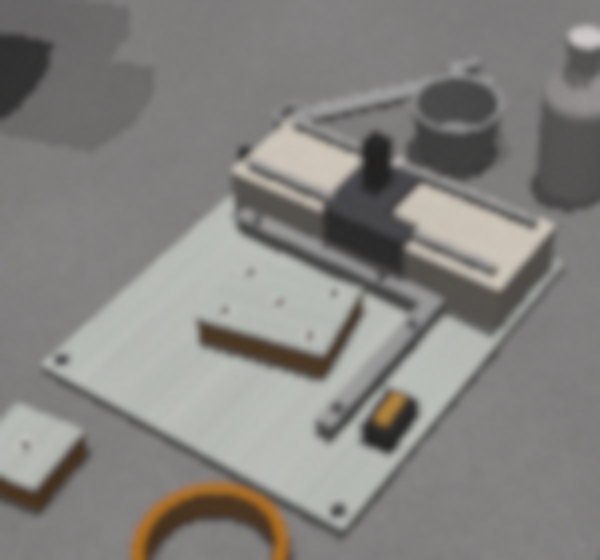

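View pics/top1.png

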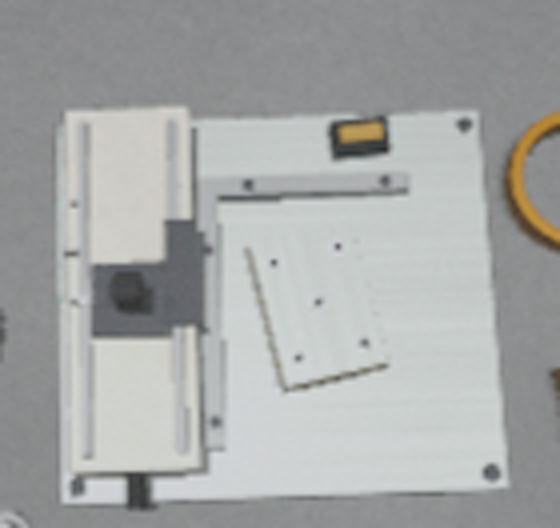

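The move was refused because every row needs all seven keys. The pictures show an unchanged scene. I'll send it again with full rows.

>>> play_rows(
  deltas=[
    {"wx": 0, "wy": 0, "wz": -6.3, "x": 314, "y": 556, "z": 0, "fingers": -0.8},
    {"wx": 0, "wy": 0, "wz": -6.3, "x": 314, "y": 556, "z": 0, "fingers": -0.8},
    {"wx": 0, "wy": 0, "wz": -6.3, "x": 314, "y": 556, "z": 0, "fingers": -0.8},
    {"wx": 0, "wy": 0, "wz": -6.3, "x": 314, "y": 556, "z": 0, "fingers": -0.8},
    {"wx": 0, "wy": 0, "wz": -6.3, "x": 314, "y": 556, "z": 0, "fingers": -0.8},
    {"wx": 0, "wy": 0, "wz": -6.3, "x": 314, "y": 556, "z": 0, "fingers": -0.8},
    {"wx": 0, "wy": 0, "wz": -6.3, "x": 314, "y": 556, "z": 0, "fingers": -0.8},
    {"wx": 0, "wy": 0, "wz": -6.3, "x": 314, "y": 556, "z": 0, "fingers": -0.8},
    {"wx": 0, "wy": 0, "wz": -6.3, "x": 314, "y": 556, "z": 0, "fingers": -0.8},
    {"wx": 0, "wy": 0, "wz": -6.3, "x": 314, "y": 556, "z": 0, "fingers": -0.8},
    {"wx": 0, "wy": 0, "wz": -6.3, "x": 314, "y": 556, "z": 0, "fingers": -0.8},
    {"wx": 0, "wy": 0, "wz": -6.3, "x": 314, "y": 556, "z": -50, "fingers": -0.8},
    {"wx": 0, "wy": 0, "wz": -6.3, "x": 314, "y": 556, "z": -100, "fingers": -0.8},
    {"wx": 0, "wy": 0, "wz": -6.3, "x": 314, "y": 556, "z": -150, "fingers": -0.8},
    {"wx": 0, "wy": 0, "wz": -6.3, "x": 314, "y": 556, "z": -172, "fingers": -0.8},
    {"wx": 0, "wy": 0, "wz": -6.3, "x": 314, "y": 556, "z": -172, "fingers": -0.8},
    {"wx": 0, "wy": 0, "wz": -6.3, "x": 314, "y": 556, "z": -172, "fingers": -0.8},
  ],
  grip_force=20,
)

```text
time: 2.33
tool_pos: [0.527, -0.0855, 0.0824]
tcp_rot: [2.112, 0.221, -2.109]
wrist_force: [0.5, -0.6, 1.0]
width: 0.9
```

```bash
python3 look.py 2
```

```text
2.425 [ 0.5277 -0.0854  0.0832] [ 2.114  0.221 -2.107] [-0.02 -0.31 -0.28] 0.9000723366763667 [-0.21  0.17  2.06 -0.    0.91  1.15]
```

View pics/scene2.png

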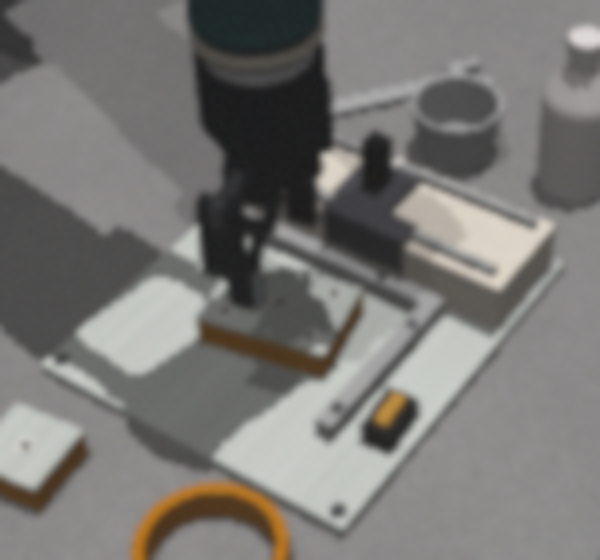

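View pics/top2.png

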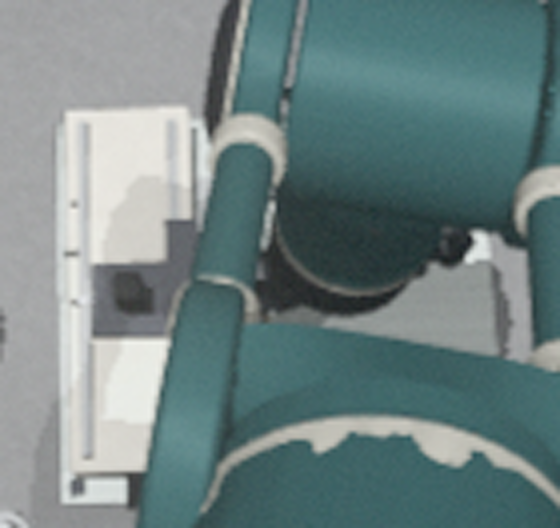

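Run:
```python
from h import *
s=np.load("pics/scene2.npz")
for d in(38,45,52):
  for z in(.058,.066,.072):
    p=proj(s,[.5277+.208*d/1e3,-.0854-.978*d/1e3,z]); print(d,z,((p-[165,140])*4+1.5).round())
d=s["depth"]; K=s["K"];V=s["view"]
for (u,v) in[(242,300),(240,290),(245,280),(215,265),(237,303),(250,300)]:
    U,W=u//4+165,v//4+140; X=V[:3,:3].T@(np.linalg.solve(K,[U,W,1.])*d[W,U]-V[:3,3]); print((u,v),(X*1e3).round(1))
```

```text
38 0.058 [250. 315.]
38 0.066 [249. 306.]
38 0.072 [249. 300.]
45 0.058 [245. 323.]
45 0.066 [244. 314.]
45 0.072 [244. 307.]
52 0.058 [240. 331.]
52 0.066 [240. 322.]
52 0.072 [239. 315.]
(242, 300) [ 541.2 -135.5   84.4]
(240, 290) [ 542.1 -135.3   95. ]
(245, 280) [ 544.5 -133.8  101.8]
(215, 265) [ 539.7 -154.5  129.2]
(237, 303) [ 538.  -135.5   82.6]
(250, 300) [ 546.  -133.6   85.5]
```

Run:
```python
from h import *
s=np.load("pics/scene2.npz")
d=s["depth"]; K=s["K"];V=s["view"]
vv,uu=np.mgrid[0:384,0:512]; P=np.stack([uu,vv,np.ones_like(uu)],-1)@np.linalg.inv(K).T*d[...,None]
W=(P-V[:3,3])@V[:3,:3]
for v in range(208,222):
    print(v,[tuple((W[v,u]*1e3).round().astype(int)) for u in (223,225,227,229)], s["frame"][v,225])
m=(W[...,2]>.045)&(W[...,2]<.12)&(abs(W[...,0]-.53)<.05)&(W[...,1]<-.1)&(W[...,1]>-.16); print(W[m][:,2].min(), np.sort(W[m][:,2])[:12].round(4))
```

```text
208 [(np.int64(552), np.int64(-152), np.int64(127)), (np.int64(556), np.int64(-150), np.int64(128)), (np.int64(547), np.int64(-133), np.int64(109)), (np.int64(549), np.int64(-127), np.int64(106))] [32 32 32]
209 [(np.int64(552), np.int64(-152), np.int64(124)), (np.int64(556), np.int64(-150), np.int64(124)), (np.int64(547), np.int64(-133), np.int64(106)), (np.int64(548), np.int64(-126), np.int64(101))] [32 32 32]
210 [(np.int64(537), np.int64(-136), np.int64(100)), (np.int64(556), np.int64(-150), np.int64(122)), (np.int64(547), np.int64(-133), np.int64(103)), (np.int64(548), np.int64(-126), np.int64(97))] [31 30 32]
211 [(np.int64(537), np.int64(-136), np.int64(96)), (np.int64(541), np.int64(-134), np.int64(96)), (np.int64(548), np.int64(-135), np.int64(101)), (np.int64(547), np.int64(-127), np.int64(94))] [33 34 33]
212 [(np.int64(537), np.int64(-136), np.int64(93)), (np.int64(542), np.int64(-135), np.int64(95)), (np.int64(547), np.int64(-133), np.int64(96)), (np.int64(547), np.int64(-126), np.int64(90))] [33 33 32]
213 [(np.int64(536), np.int64(-136), np.int64(89)), (np.int64(542), 
[... 1186 characters left out ...]
64(-114), np.int64(37)), (np.int64(516), np.int64(-109), np.int64(34)), (np.int64(522), np.int64(-108), np.int64(36)), (np.int64(526), np.int64(-105), np.int64(36))] [105 106 104]
220 [(np.int64(515), np.int64(-117), np.int64(36)), (np.int64(518), np.int64(-112), np.int64(34)), (np.int64(523), np.int64(-110), np.int64(35)), (np.int64(529), np.int64(-109), np.int64(37))] [105 107 104]
221 [(np.int64(517), np.int64(-119), np.int64(35)), (np.int64(520), np.int64(-115), np.int64(33)), (np.int64(526), np.int64(-113), np.int64(36)), (np.int64(530), np.int64(-110), np.int64(35))] [103 105 103]
0.07130656613759667 [0.0713 0.0726 0.0736 0.0765 0.0767 0.0775 0.0786 0.0796 0.0797 0.0811
 0.0813 0.0818]
```

>>> play_rows(
  deltas=[
    {"wx": 0, "wy": 0, "wz": 0, "x": 0, "y": 0, "z": -20, "fingers": -0.8},
    {"wx": 0, "wy": 0, "wz": 0, "x": 0, "y": 0, "z": -40, "fingers": -0.8},
    {"wx": 0, "wy": 0, "wz": 0, "x": 0, "y": 0, "z": -48, "fingers": -0.8},
    {"wx": 0, "wy": 0, "wz": 0, "x": 0, "y": 0, "z": -48, "fingers": -0.8},
    {"wx": 0, "wy": 0, "wz": 0, "x": 0, "y": 0, "z": -48, "fingers": -0.4},
    {"wx": 0, "wy": 0, "wz": 0, "x": 0, "y": 0, "z": -48, "fingers": -0.4},
    {"wx": 0, "wy": 0, "wz": 0, "x": 0, "y": 0, "z": -48, "fingers": -0.4},
    {"wx": 0, "wy": 0, "wz": 0, "x": 0, "y": 0, "z": -48, "fingers": -0.4},
    {"wx": 0, "wy": 0, "wz": 0, "x": 0, "y": 0, "z": -48, "fingers": -0.4},
  ],
  grip_force=20,
)

```text
time: 3.55
tool_pos: [0.5273, -0.085, 0.0345]
tcp_rot: [2.113, 0.222, -2.108]
wrist_force: [-0.0, -1.0, 5.2]
width: 0.744
```

>>> play_rows(
  deltas=[
    {"wx": 0, "wy": 0, "wz": -3, "x": 5, "y": 1, "z": 0, "fingers": -0.4},
    {"wx": 0, "wy": 0, "wz": -6, "x": 10, "y": 3, "z": 0, "fingers": -0.4},
    {"wx": 0, "wy": 0, "wz": -9, "x": 15, "y": 5, "z": 0, "fingers": -0.4},
    {"wx": 0, "wy": 0, "wz": -12, "x": 20, "y": 6, "z": 0, "fingers": -0.4},
    {"wx": 0, "wy": 0, "wz": -12, "x": 22, "y": 6, "z": 0, "fingers": -0.4},
    {"wx": 0, "wy": 0, "wz": -12, "x": 22, "y": 6, "z": 0, "fingers": -0.4},
  ],
  grip_force=20,
)

```text
time: 4.3
tool_pos: [0.5467, -0.079, 0.0344]
tcp_rot: [2.217, 0.001, -2.225]
wrist_force: [-7.9, -0.4, 14.4]
width: 0.746
```

```bash
python3 look.py 3 scene
```

```text
4.35 [ 0.5467 -0.079   0.0345] [ 2.217e+00  1.000e-03 -2.225e+00] [-8.99 -1.67 14.41] 0.7416862170117177 [-0.19  0.27  2.04 -0.    0.83  1.38]
```

View pics/scene3.png

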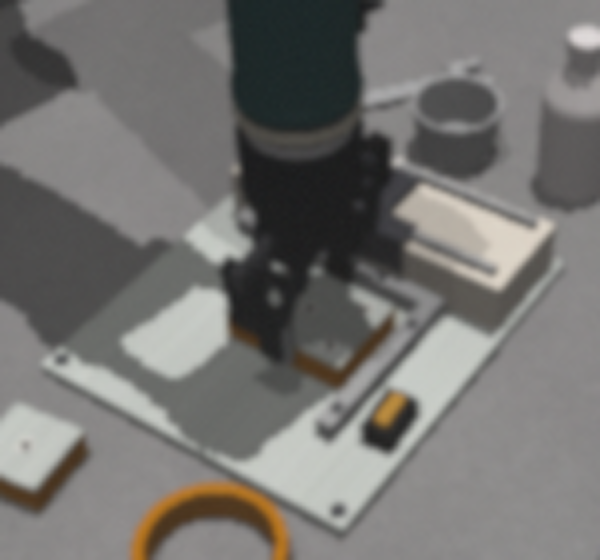

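Run:
```python
from h import *
s=np.load("pics/scene3.npz")
for z in[(338,368),(393,316)]: print((ray(s,[(z[0]-1.5)/4+165,(z[1]-1.5)/4+140],.034)*1e3).round(1))
for z in[(330,425),(405,335)]: print('fence top inner?',(ray(s,[(z[0]-1.5)/4+165,(z[1]-1.5)/4+140],.024)*1e3).round(1))
```

```text
[ 593.8 -111.1   34. ]
[597.5 -54.7  34. ]
fence top inner? [ 611.1 -144.8   24. ]
fence top inner? [608.  -56.6  24. ]
```

>>> play_rows(
  deltas=[
    {"wx": 0, "wy": 0, "wz": 0, "x": 1, "y": 0, "z": 1, "fingers": -0.4},
    {"wx": 0, "wy": 0, "wz": 0, "x": 2, "y": 0, "z": 1, "fingers": -0.4},
    {"wx": 0, "wy": 0, "wz": 0, "x": 3, "y": 0, "z": 1, "fingers": -0.4},
    {"wx": 0, "wy": 0, "wz": 0, "x": 4, "y": 0, "z": 1, "fingers": -0.4},
    {"wx": 0, "wy": 0, "wz": 0, "x": 4, "y": 0, "z": 1, "fingers": -0.4},
  ],
  grip_force=20,
)

```text
time: 4.97
tool_pos: [0.5516, -0.0787, 0.0345]
tcp_rot: [2.219, 0.001, -2.223]
wrist_force: [-4.4, 0.5, 6.3]
width: 0.747
```

>>> play_rows(
  deltas=[
    {"wx": 0, "wy": 0, "wz": 0, "x": 1, "y": 0, "z": 0, "fingers": -0.4},
    {"wx": 0, "wy": 0, "wz": 0, "x": 2, "y": 0, "z": 0, "fingers": -0.4},
    {"wx": 0, "wy": 0, "wz": 0, "x": 3, "y": 0, "z": 0, "fingers": -0.4},
    {"wx": 0, "wy": 0, "wz": 0, "x": 3, "y": 0, "z": 0, "fingers": -0.4},
  ],
  grip_force=20,
)

```text
time: 5.48
tool_pos: [0.5534, -0.0787, 0.0345]
tcp_rot: [2.217, 0.001, -2.226]
wrist_force: [-7.4, 0.3, 10.3]
width: 0.737
```

>>> play_rows(
  deltas=[
    {"wx": 0, "wy": 0, "wz": 0, "x": 1, "y": 0, "z": 0, "fingers": -0.4},
    {"wx": 0, "wy": 0, "wz": 0, "x": 2, "y": 0, "z": 0, "fingers": -0.4},
    {"wx": 0, "wy": 0, "wz": 0, "x": 2, "y": 0, "z": 0, "fingers": -0.4},
    {"wx": 0, "wy": 0, "wz": 0, "x": 2, "y": 0, "z": 0, "fingers": -0.4},
  ],
  grip_force=20,
)

```text
time: 5.98
tool_pos: [0.5536, -0.0787, 0.0344]
tcp_rot: [2.212, 0.001, -2.23]
wrist_force: [-11.4, -1.3, 15.0]
width: 0.744
```

```bash
python3 look.py 4 scene
```

```text
6.025 [ 0.5536 -0.0787  0.0344] [ 2.212e+00  1.000e-03 -2.230e+00] [-13.51  -0.5   15.05] 0.7426471155178841 [-0.19  0.29  2.03 -0.    0.84  1.39]
```

View pics/scene4.png

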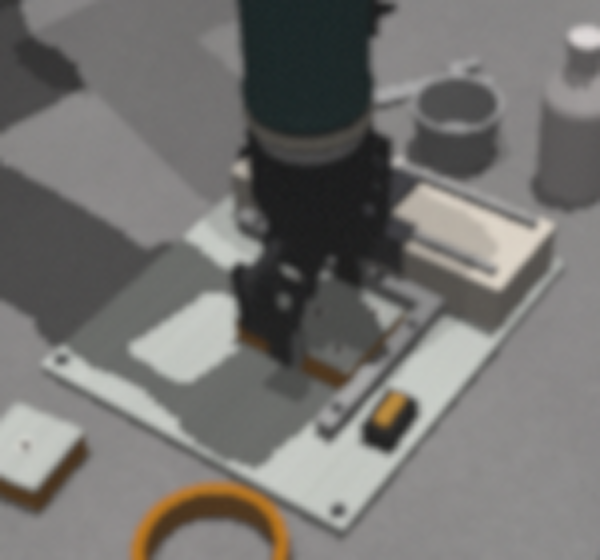

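>>> play_rows(
  deltas=[
    {"wx": 0, "wy": 0, "wz": 0, "x": -1, "y": 0, "z": 0, "fingers": -0.7},
    {"wx": 0, "wy": 0, "wz": 0, "x": -1, "y": 0, "z": 0, "fingers": -0.7},
    {"wx": 0, "wy": 0, "wz": 0, "x": -1, "y": 0, "z": 0, "fingers": -0.7},
    {"wx": 0, "wy": 0, "wz": 0, "x": -1, "y": 0, "z": 20, "fingers": -0.7},
    {"wx": 0, "wy": 0, "wz": 0, "x": -1, "y": 0, "z": 70, "fingers": -0.7},
    {"wx": 0, "wy": 0, "wz": 0, "x": -1, "y": -40, "z": 90, "fingers": 1},
    {"wx": 0, "wy": 0, "wz": 0, "x": -1, "y": -80, "z": 90, "fingers": 1},
    {"wx": 0, "wy": 0, "wz": 0, "x": -1, "y": -80, "z": 90, "fingers": 1},
    {"wx": 0, "wy": 0, "wz": 0, "x": -1, "y": -80, "z": 90, "fingers": 1},
  ],
  grip_force=20,
)

```text
time: 7.15
tool_pos: [0.5558, -0.1584, 0.1237]
tcp_rot: [-2.22, -0.001, 2.222]
wrist_force: [-0.2, 0.3, -0.6]
width: 0.007
```

```bash
python3 look.py 5
```

```text
7.25 [ 0.5558 -0.1578  0.1236] [ 2.220e+00  2.000e-03 -2.223e+00] [-0.94  0.2  -0.05] 0.0006895747548397314 [-0.32  0.2   1.94  0.    1.01  1.25]
```

View pics/scene5.png

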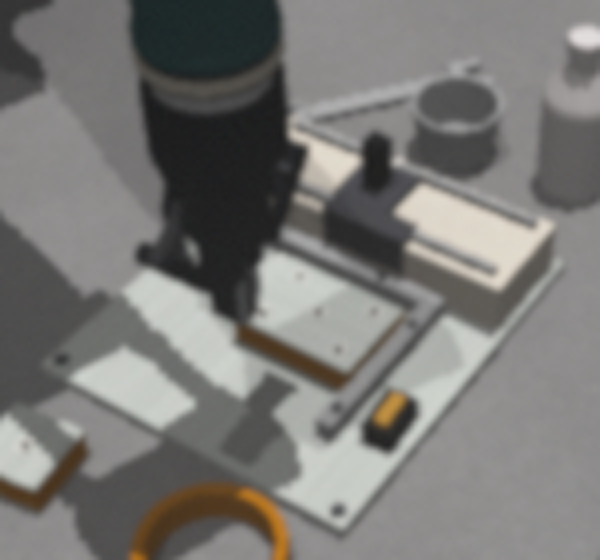

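View pics/top5.png

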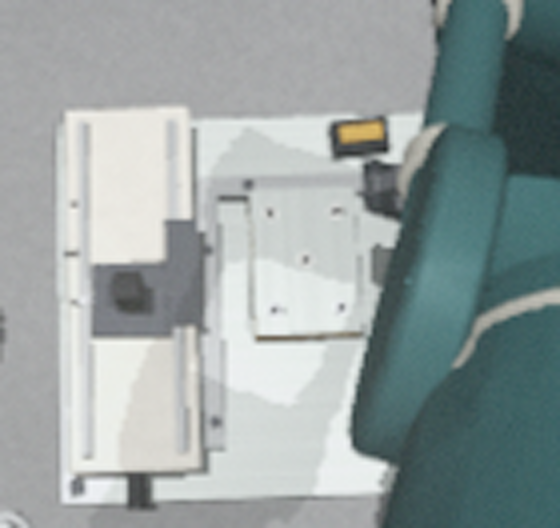

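>>> play_rows(
  deltas=[
    {"wx": 0, "wy": 0, "wz": 0, "x": -2, "y": 0, "z": -40, "fingers": 1},
    {"wx": 0, "wy": 0, "wz": 0, "x": -2, "y": 0, "z": -75, "fingers": 1},
    {"wx": 0, "wy": 0, "wz": 0, "x": -2, "y": 5, "z": -87, "fingers": 1},
    {"wx": 0, "wy": 0, "wz": 0, "x": -2, "y": 15, "z": -87, "fingers": 1},
    {"wx": 0, "wy": 0, "wz": 0, "x": -2, "y": 25, "z": -87, "fingers": 1},
    {"wx": 0, "wy": 0, "wz": 0, "x": -2, "y": 29, "z": -87, "fingers": 1},
    {"wx": 0, "wy": 0, "wz": 0, "x": -2, "y": 32, "z": -87, "fingers": 1},
    {"wx": 0, "wy": 0, "wz": 0, "x": -2, "y": 35, "z": -87, "fingers": 1},
    {"wx": 0, "wy": 0, "wz": 0, "x": -2, "y": 38, "z": -87, "fingers": 1},
    {"wx": 0, "wy": 0, "wz": 0, "x": -2, "y": 41, "z": -87, "fingers": 1},
    {"wx": 0, "wy": 0, "wz": 0, "x": -2, "y": 43, "z": -87, "fingers": 1},
    {"wx": 0, "wy": 0, "wz": 0, "x": -2, "y": 45, "z": -87, "fingers": 1},
    {"wx": 0, "wy": 0, "wz": 0, "x": -2, "y": 45, "z": -87, "fingers": 1},
  ],
  grip_force=20,
)

```text
time: 8.88
tool_pos: [0.5542, -0.1135, 0.0372]
tcp_rot: [2.221, 0.001, -2.221]
wrist_force: [0.4, -0.8, 0.2]
width: -0.004
```

```bash
python3 look.py 6
```

```text
8.975 [ 0.5541 -0.1136  0.0371] [ 2.221e+00  1.000e-03 -2.222e+00] [ 0.44 -0.25  0.74] -0.0007809416467529121 [-0.25  0.29  2.02  0.    0.84  1.32]
```

View pics/scene6.png

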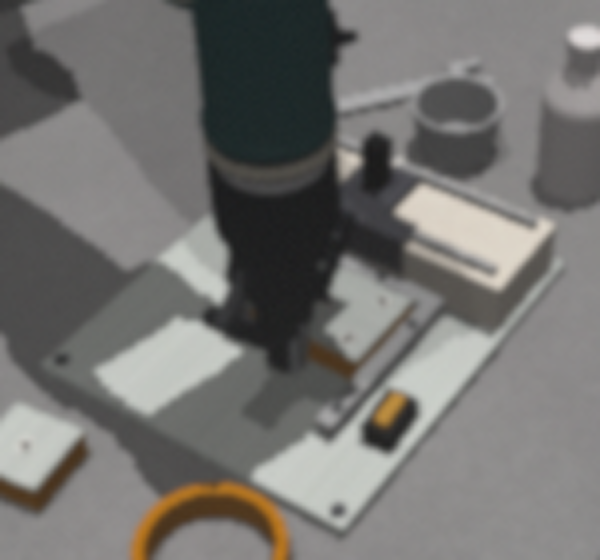

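View pics/top6.png

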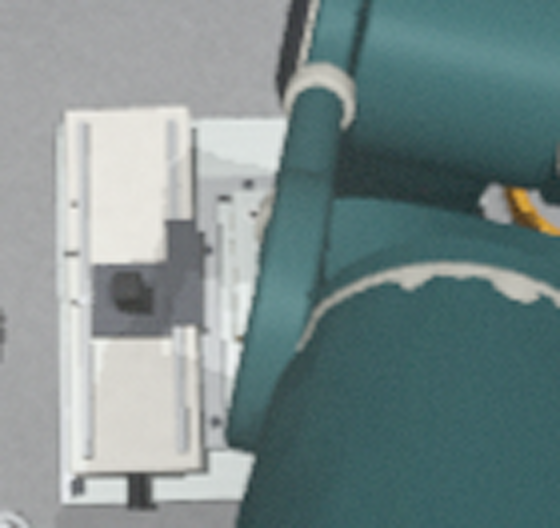

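>>> play_rows(
  deltas=[
    {"wx": 0, "wy": 0, "wz": 0, "x": 0, "y": 2, "z": 0, "fingers": 1},
    {"wx": 0, "wy": 0, "wz": 0, "x": 0, "y": 4, "z": 0, "fingers": 1},
    {"wx": 0, "wy": 0, "wz": 0, "x": 0, "y": 5.5, "z": 0, "fingers": 1},
    {"wx": 0, "wy": 0, "wz": 0, "x": 0, "y": 7, "z": 0, "fingers": 1},
    {"wx": 0, "wy": 0, "wz": 0, "x": 0, "y": 8, "z": 0, "fingers": 1},
    {"wx": 0, "wy": 0, "wz": 0, "x": 0, "y": 8, "z": 0, "fingers": 1},
  ],
  grip_force=20,
)

```text
time: 9.72
tool_pos: [0.5541, -0.1055, 0.0372]
tcp_rot: [2.221, 0.001, -2.222]
wrist_force: [-0.4, 0.4, 0.2]
width: -0.003
```

>>> play_rows(
  deltas=[
    {"wx": 0, "wy": 0, "wz": 0, "x": 0, "y": 1, "z": 0, "fingers": 1},
    {"wx": 0, "wy": 0, "wz": 0, "x": 0, "y": 2, "z": 0, "fingers": 1},
    {"wx": 0, "wy": 0, "wz": 0, "x": 0, "y": 2, "z": 0, "fingers": 1},
  ],
  grip_force=20,
)

```text
time: 10.1
tool_pos: [0.5543, -0.1041, 0.0373]
tcp_rot: [2.221, 0.0, -2.221]
wrist_force: [0.5, -3.0, -0.0]
width: 0.001
```

```bash
python3 look.py 7
```

```text
10.2 [ 0.5543 -0.1041  0.0373] [ 2.221  0.    -2.221] [-0.14 -3.48  0.39] -0.001403352339263055 [-0.23  0.28  2.02 -0.    0.84  1.34]
```

View pics/scene7.png

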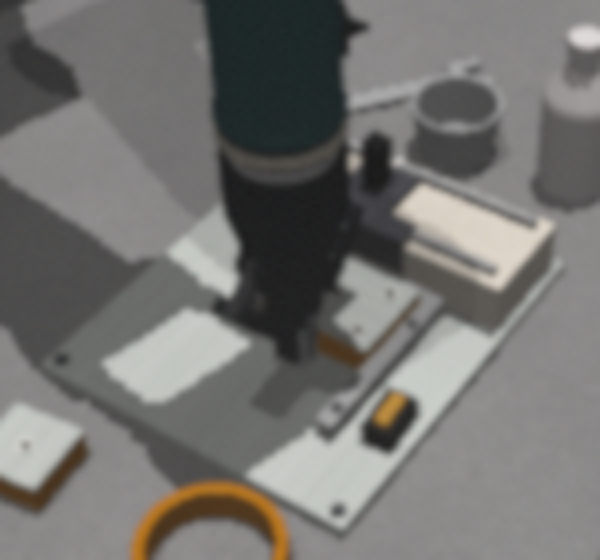

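View pics/top7.png

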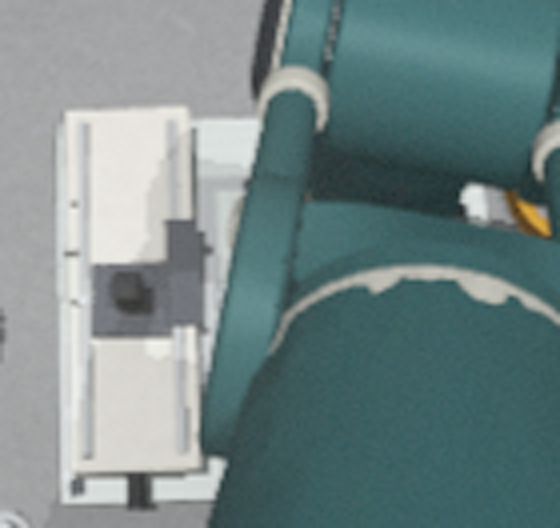

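>>> play_rows(
  deltas=[
    {"wx": 0, "wy": 0, "wz": 0, "x": 0, "y": 1, "z": 0, "fingers": 1},
    {"wx": 0, "wy": 0, "wz": 0, "x": 0, "y": 2, "z": 0, "fingers": 1},
    {"wx": 0, "wy": 0, "wz": 0, "x": 0, "y": 3, "z": 0, "fingers": 1},
    {"wx": 0, "wy": 0, "wz": 0, "x": 0, "y": 3, "z": 0, "fingers": 1},
  ],
  grip_force=20,
)

```text
time: 10.7
tool_pos: [0.5543, -0.1037, 0.0378]
tcp_rot: [2.219, -0.003, -2.218]
wrist_force: [-2.4, -13.5, 1.3]
width: 0.004
```

>>> play_rows(
  deltas=[
    {"wx": 0, "wy": 0, "wz": 0, "x": 0, "y": -12, "z": 0, "fingers": 1},
    {"wx": 0, "wy": 0, "wz": 0, "x": 0, "y": -25, "z": 10, "fingers": 1},
    {"wx": 0, "wy": 0, "wz": 0, "x": -10, "y": -25, "z": 60, "fingers": 1},
    {"wx": 0, "wy": 0, "wz": 0, "x": -60, "y": 0, "z": 70, "fingers": 1},
    {"wx": 0, "wy": 0, "wz": 0, "x": -90, "y": 40, "z": 70, "fingers": 1},
    {"wx": 0, "wy": 0, "wz": 0, "x": -90, "y": 43, "z": 30, "fingers": 1},
    {"wx": 0, "wy": 0, "wz": 0, "x": -90, "y": 43, "z": 0, "fingers": 1},
    {"wx": 0, "wy": 0, "wz": 0, "x": -85, "y": 43, "z": 0, "fingers": 1},
  ],
  grip_force=20,
)

```text
time: 11.7
tool_pos: [0.4668, -0.0572, 0.0357]
tcp_rot: [-2.215, -0.002, 2.227]
wrist_force: [-0.2, 0.2, -0.5]
width: 0.0
```

```bash
python3 look.py 8
```

```text
11.8 [ 0.4707 -0.0581  0.0383] [ 2.223  0.    -2.22 ] [ 0.57 -0.03  0.06] 0.0006289318365508255 [-0.18  0.13  2.21  0.    0.8   1.39]
```

View pics/scene8.png

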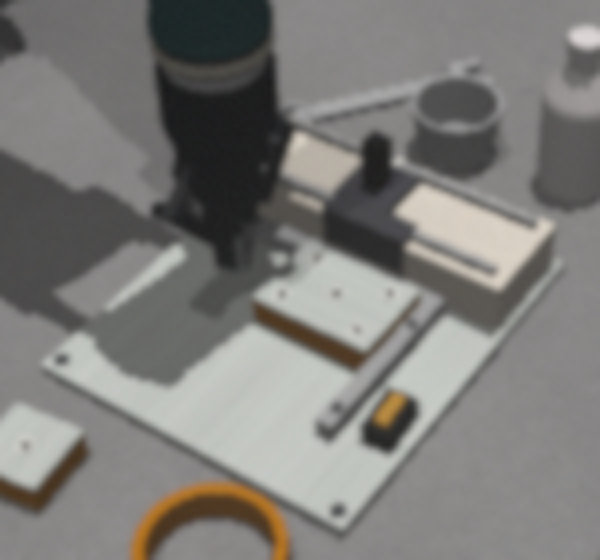

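View pics/top8.png

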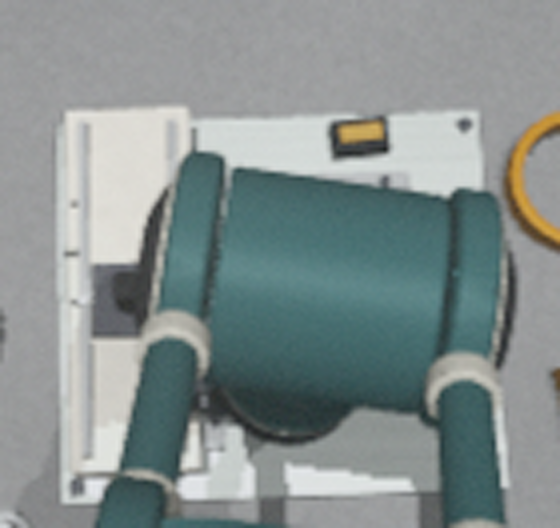

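>>> play_rows(
  deltas=[
    {"wx": 0, "wy": 0, "wz": 0, "x": 10, "y": 0, "z": 0, "fingers": 1},
    {"wx": 0, "wy": 0, "wz": 0, "x": 20, "y": 0, "z": 0, "fingers": 1},
    {"wx": 0, "wy": 0, "wz": 0, "x": 23, "y": 0, "z": 0, "fingers": 1},
    {"wx": 0, "wy": 0, "wz": 0, "x": 25, "y": 0, "z": 0, "fingers": 1},
    {"wx": 0, "wy": 0, "wz": 0, "x": 27, "y": 0, "z": 0, "fingers": 1},
    {"wx": 0, "wy": 0, "wz": 0, "x": 28, "y": 0, "z": 0, "fingers": 1},
    {"wx": 0, "wy": 0, "wz": 0, "x": 28, "y": 0, "z": 0, "fingers": 1},
  ],
  grip_force=20,
)

```text
time: 12.68
tool_pos: [0.497, -0.0578, 0.0372]
tcp_rot: [2.221, 0.0, -2.222]
wrist_force: [-0.4, 0.1, 0.1]
width: -0.004
```

Run:
```python
from h import *
s=np.load("pics/scene8.npz")
for z in[(337,294),(283,294),(320,256),(391,294),(357,329)]: print((ray(s,[(z[0]-1.5)/4+165,(z[1]-1.5)/4+140],.034)*1e3).round(1))
```

```text
[555.6 -58.   34. ]
[525.9 -77.5  34. ]
[525.1 -34.7  34. ]
[585.3 -38.6  34. ]
[584.6 -77.   34. ]
```

>>> play_rows(
  deltas=[
    {"wx": 0, "wy": 0, "wz": 0, "x": 1, "y": 0, "z": 0, "fingers": 1},
    {"wx": 0, "wy": 0, "wz": 0, "x": 2, "y": 0, "z": 0, "fingers": 1},
    {"wx": 0, "wy": 0, "wz": 0, "x": 3, "y": 0, "z": 0, "fingers": 1},
    {"wx": 0, "wy": 0, "wz": 0, "x": 3, "y": 0, "z": 0, "fingers": 1},
  ],
  grip_force=20,
)

```text
time: 13.18
tool_pos: [0.4975, -0.0576, 0.0367]
tcp_rot: [2.215, 0.001, -2.228]
wrist_force: [-7.6, -0.6, 5.3]
width: -0.0
```

>>> play_rows(
  deltas=[
    {"wx": 0, "wy": 0, "wz": 0, "x": -12, "y": 0, "z": 0, "fingers": 1},
    {"wx": 0, "wy": 0, "wz": 0, "x": -15, "y": 0, "z": 40, "fingers": 1},
    {"wx": 0, "wy": 0, "wz": 0, "x": -15, "y": 0, "z": 90, "fingers": 1},
    {"wx": 0, "wy": 0, "wz": 10, "x": -15, "y": 0, "z": 125, "fingers": 0.5},
    {"wx": 0, "wy": 0, "wz": 20, "x": -5, "y": 10, "z": 125, "fingers": -0.2},
    {"wx": 0, "wy": 0, "wz": 30, "x": 5, "y": 25, "z": 125, "fingers": -0.2},
    {"wx": 0, "wy": 0, "wz": 40, "x": 10, "y": 40, "z": 125, "fingers": -0.2},
    {"wx": 0, "wy": 0, "wz": 50, "x": 20, "y": 55, "z": 125, "fingers": -0.2},
    {"wx": 0, "wy": 0, "wz": 60, "x": 25, "y": 70, "z": 125, "fingers": -0.2},
    {"wx": 0, "wy": 0, "wz": 70, "x": 30, "y": 85, "z": 125, "fingers": -0.2},
    {"wx": 0, "wy": 0, "wz": 80, "x": 30, "y": 85, "z": 125, "fingers": -0.2},
    {"wx": 0, "wy": 0, "wz": 90, "x": 30, "y": 85, "z": 125, "fingers": -0.2},
    {"wx": 0, "wy": 0, "wz": 90, "x": 30, "y": 85, "z": 125, "fingers": -0.2},
    {"wx": 0, "wy": 0, "wz": 90, "x": 30, "y": 85, "z": 125, "fingers": -0.2},
  ],
  grip_force=30,
)

```text
time: 14.92
tool_pos: [0.5302, 0.0272, 0.1623]
tcp_rot: [1.211, 1.208, -1.211]
wrist_force: [0.9, 0.4, -0.5]
width: 0.603
```

```bash
python3 look.py 9
```

```text
15.025 [0.5302 0.0271 0.1623] [ 1.211  1.208 -1.21 ] [0.5  0.24 0.34] 0.5991639256434765 [0.   0.07 2.01 0.   1.07 0.01]
```

View pics/scene9.png

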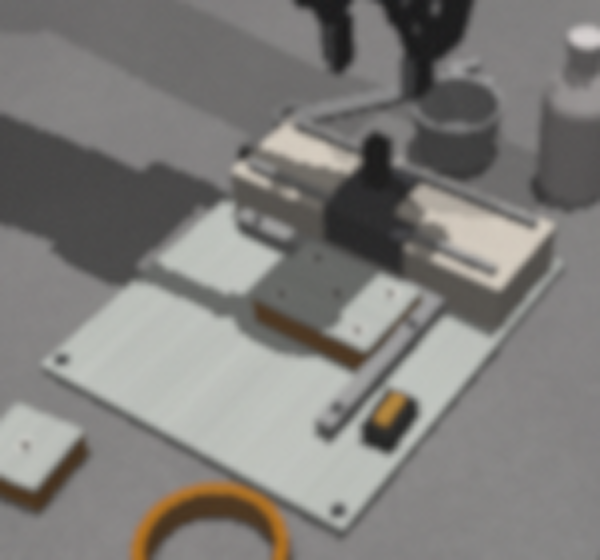

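View pics/top9.png

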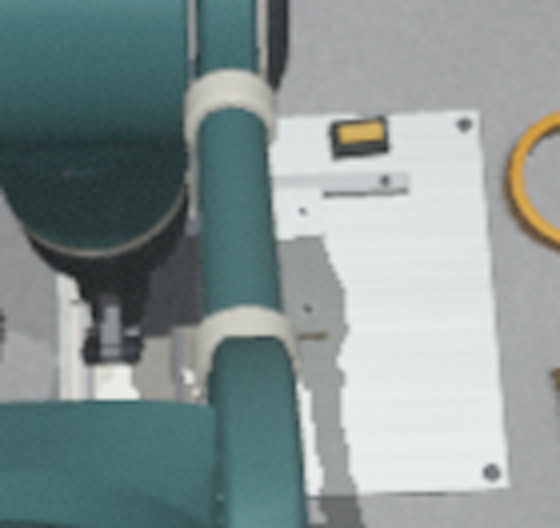

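>>> play_rows(
  deltas=[
    {"wx": 0, "wy": 0, "wz": 0, "x": 0, "y": 0, "z": -30, "fingers": -0.2},
    {"wx": 0, "wy": 0, "wz": 0, "x": 0, "y": 0, "z": -50, "fingers": -0.2},
    {"wx": 0, "wy": 0, "wz": 0, "x": 0, "y": 0, "z": -65, "fingers": -0.2},
    {"wx": 0, "wy": 0, "wz": 0, "x": 0, "y": 0, "z": -77, "fingers": -0.2},
    {"wx": 0, "wy": 0, "wz": 0, "x": 0, "y": 0, "z": -77, "fingers": -0.2},
    {"wx": 0, "wy": 0, "wz": 0, "x": 0, "y": 0, "z": -77, "fingers": -0.2},
  ],
  grip_force=30,
)

```text
time: 15.78
tool_pos: [0.5308, 0.0272, 0.0859]
tcp_rot: [1.209, 1.209, -1.208]
wrist_force: [-0.0, 0.9, 0.7]
width: 0.601
```

```bash
python3 look.py 10
```

```text
15.875 [0.531  0.0272 0.0862] [ 1.21   1.208 -1.208] [ 0.35  0.15 -0.69] 0.6055415328744103 [0.   0.16 2.06 0.   0.92 0.  ]
```

View pics/scene10.png

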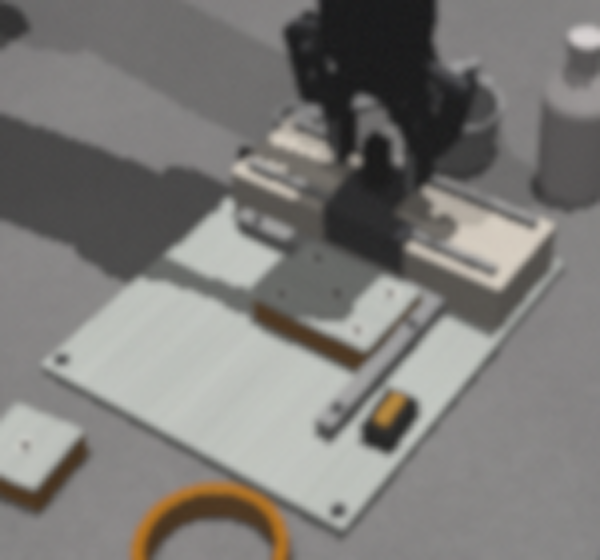

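>>> play_rows(
  deltas=[
    {"wx": 0, "wy": 0, "wz": 0, "x": 0, "y": 0, "z": 0, "fingers": 0.4},
    {"wx": 0, "wy": 0, "wz": 0, "x": 0, "y": 0, "z": 0, "fingers": 0.8},
    {"wx": 0, "wy": 0, "wz": 0, "x": 0, "y": 0, "z": 0, "fingers": 0.8},
    {"wx": 0, "wy": 0, "wz": 0, "x": 0, "y": 0, "z": 0, "fingers": 0.8},
    {"wx": 0, "wy": 0, "wz": 0, "x": 0, "y": 0, "z": 0, "fingers": 0.8},
    {"wx": 0, "wy": 0, "wz": 0, "x": 0, "y": 0, "z": 0, "fingers": 0.8},
  ],
  grip_force=30,
)

```text
time: 16.62
tool_pos: [0.5298, 0.0272, 0.0857]
tcp_rot: [1.208, 1.21, -1.209]
wrist_force: [-4.1, 0.9, 5.7]
width: 0.181
```

```bash
python3 look.py 11
```

```text
16.725 [0.5298 0.0272 0.0857] [ 1.208  1.21  -1.209] [-3.1   0.04  4.95] 0.18145111754102378 [ 0.    0.16  2.06 -0.    0.92  0.  ]
```

View pics/scene11.png

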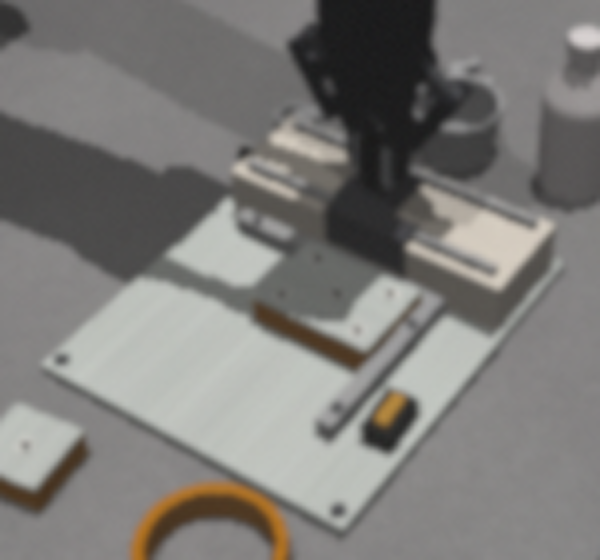

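View pics/top11.png

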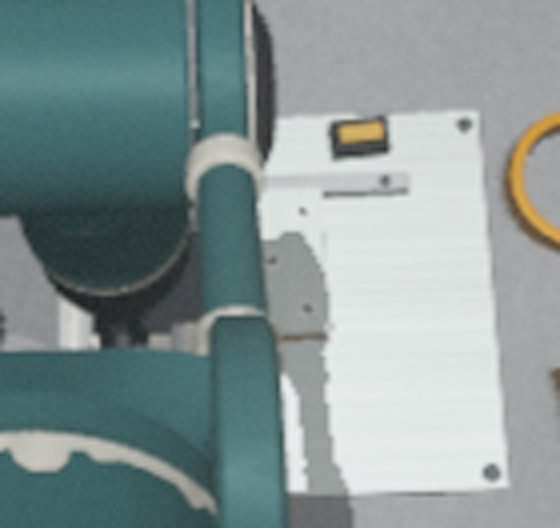

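>>> play_rows(
  deltas=[
    {"wx": 0, "wy": 0, "wz": 0, "x": 3, "y": 0, "z": 0, "fingers": 0.8},
    {"wx": 0, "wy": 0, "wz": 0, "x": 7, "y": 0, "z": 0, "fingers": 0.8},
    {"wx": 0, "wy": 0, "wz": 0, "x": 11, "y": 0, "z": 0, "fingers": 0.8},
    {"wx": 0, "wy": 0, "wz": 0, "x": 15, "y": 0, "z": 0, "fingers": 0.8},
    {"wx": 0, "wy": 0, "wz": 0, "x": 19, "y": 0, "z": 0, "fingers": 0.8},
    {"wx": 0, "wy": 0, "wz": 0, "x": 23, "y": 0, "z": 0, "fingers": 0.8},
    {"wx": 0, "wy": 0, "wz": 0, "x": 26, "y": 0, "z": 0, "fingers": 0.8},
    {"wx": 0, "wy": 0, "wz": 0, "x": 28, "y": 0, "z": 0, "fingers": 0.8},
    {"wx": 0, "wy": 0, "wz": 0, "x": 29, "y": 0, "z": 0, "fingers": 0.8},
    {"wx": 0, "wy": 0, "wz": 0, "x": 29, "y": 0, "z": 0, "fingers": 0.8},
    {"wx": 0, "wy": 0, "wz": 0, "x": 29, "y": 0, "z": 0, "fingers": 0.8},
  ],
  grip_force=40,
)

```text
time: 18.1
tool_pos: [0.5577, 0.0273, 0.0857]
tcp_rot: [1.207, 1.212, -1.211]
wrist_force: [-8.1, -0.2, 9.3]
width: 0.178
```

```bash
python3 look.py 12
```

```text
18.2 [0.5577 0.0273 0.0857] [ 1.207  1.212 -1.211] [-7.11 -0.49  9.53] 0.1804619423457428 [0.   0.21 2.   0.   0.93 0.  ]
```

View pics/scene12.png

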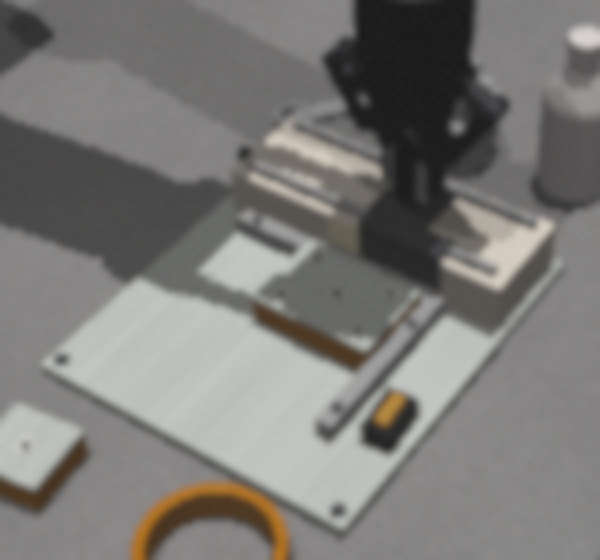

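View pics/top12.png

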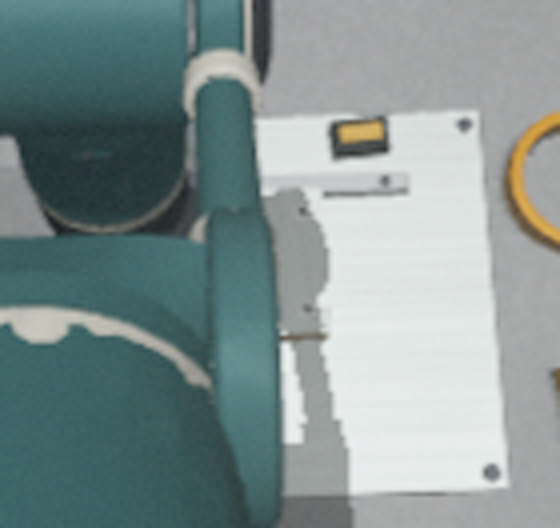

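Run:
```python
from h import *
import cv2
for tag in("0","8","9","11","12"):
    c=np.load(f"pics/scene{tag}.npz"); g=cv2.cvtColor(c["frame"],cv2.COLOR_RGB2GRAY).astype(np.float32)
    for z in(.036,.042):
        xs=np.arange(.47,.64,.0005); P=np.array([proj(c,[x,-.013,z]) for x in xs],np.float32)
        v=cv2.remap(g,P[:,0].reshape(1,-1),P[:,1].reshape(1,-1),cv2.INTER_LINEAR)[0]
        dv=np.gradient(cv2.GaussianBlur(v.reshape(1,-1),(0,0),4)[0]); i=dv.argmin();j=dv.argmax()
        print(tag,z,"near edge %.4f far edge %.4f"%(xs[i],xs[j]), v.min(),v.max())
```

```text
0 0.036 near edge 0.5130 far edge 0.5770 42.625 83.0
0 0.042 near edge 0.5120 far edge 0.5775 42.03125 84.83594
8 0.036 near edge 0.5130 far edge 0.5770 41.10547 89.0
8 0.042 near edge 0.5125 far edge 0.5775 41.02539 89.8125
9 0.036 near edge 0.5130 far edge 0.5775 40.81836 85.0
9 0.042 near edge 0.5130 far edge 0.5775 40.03125 86.24707
11 0.036 near edge 0.5145 far edge 0.5785 40.0 85.98633
11 0.042 near edge 0.5145 far edge 0.5785 39.947266 86.49414
12 0.036 near edge 0.5420 far edge 0.6070 40.28125 95.322266
12 0.042 near edge 0.5420 far edge 0.6065 40.34375 95.79297
```

>>> play_rows(
  deltas=[
    {"wx": 0, "wy": 0, "wz": 0, "x": 0.5, "y": 0, "z": 0, "fingers": 0.8},
    {"wx": 0, "wy": 0, "wz": 0, "x": 0.5, "y": 0, "z": 0, "fingers": 0.8},
    {"wx": 0, "wy": 0, "wz": 0, "x": 0.5, "y": 0, "z": 0, "fingers": 0.8},
    {"wx": 0, "wy": 0, "wz": 0, "x": 0.5, "y": 0, "z": 0, "fingers": 0.8},
    {"wx": 0, "wy": 0, "wz": 0, "x": 0.5, "y": 0, "z": 0, "fingers": 0.8},
    {"wx": 0, "wy": 0, "wz": 0, "x": 0.5, "y": 0, "z": 0, "fingers": 0.8},
    {"wx": 0, "wy": 0, "wz": 0, "x": 0.5, "y": 0, "z": 0, "fingers": 0.8},
    {"wx": 0, "wy": 0, "wz": 0, "x": 0.5, "y": 0, "z": 0, "fingers": 0.8},
  ],
  grip_force=40,
)

```text
time: 19.2
tool_pos: [0.5581, 0.0273, 0.0857]
tcp_rot: [1.207, 1.212, -1.211]
wrist_force: [-7.1, 0.4, 9.3]
width: 0.177
```

```bash
python3 look.py 13 scene
python3 - <<'E'
from h import *
import cv2
g={}
for t in("8","9","13"):
    c=np.load(f"pics/scene{t}.npz"); f=cv2.cvtColor(c["frame"],cv2.COLOR_RGB2GRAY).astype(np.float32); g[t]=f
    # front (amber) lower edge of the sample on y-plane -.0905, transition brown->plate along z at x, and holes
    xs=np.arange(.49,.62,.0005)
    for y in(-.08,-.07):  # far top edge: line across top at z=.034 toward far fence
        P=np.array([proj(c,[x,y,.034]) for x in xs],np.float32); v=cv2.remap(f,P[:,0].reshape(1,-1),P[:,1].reshape(1,-1),cv2.INTER_LINEAR)[0]
        print(t,y,"far edge",xs[np.gradient(cv2.GaussianBlur(v.reshape(1,-1),(0,0),3)[0]).argmin()].round(4))
    for x in(.53,.55,.575):
        ys=np.arange(-.12,-.07,.0005); P=np.array([proj(c,[x,y,.034]) for y in ys],np.float32); v=cv2.remap(f,P[:,0].reshape(1,-1),P[:,1].reshape(1,-1),cv2.INTER_LINEAR)[0]
        print(t,x,"right edge",ys[np.gradient(cv2.GaussianBlur(v.reshape(1,-1),(0,0),3)[0]).argmax()].round(4))
E
```

```text
19.25 [0.5581 0.0273 0.0857] [ 1.207  1.212 -1.211] [-7.   -0.01  9.27] 0.18248070043848255 [0.   0.21 2.   0.   0.93 0.  ]
8 -0.08 far edge 0.5995
8 -0.07 far edge 0.6
8 0.53 right edge -0.0915
8 0.55 right edge -0.0915
8 0.575 right edge -0.0905
9 -0.08 far edge 0.6
9 -0.07 far edge 0.6
9 0.53 right edge -0.092
9 0.55 right edge -0.0915
9 0.575 right edge -0.091
13 -0.08 far edge 0.51
13 -0.07 far edge 0.5105
13 0.53 right edge -0.0925
13 0.55 right edge -0.093
13 0.575 right edge -0.091
```

View pics/scene13.png

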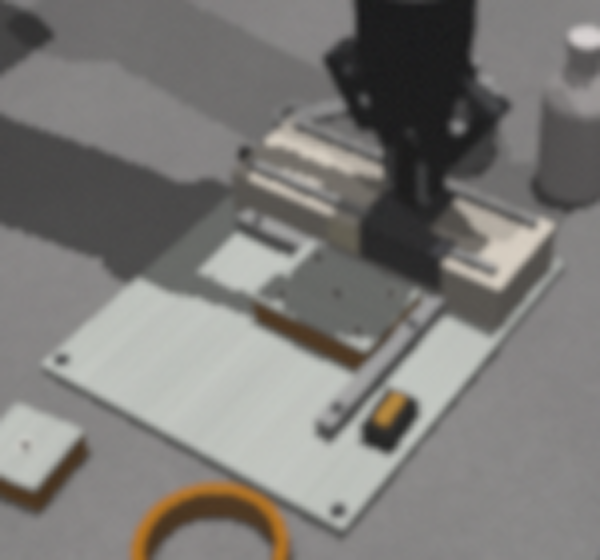

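```bash
python3 -c "
from workcell import finish_job; print(finish_job())"
```

```text
the job is handed in; nothing more can be done
None
```

I seated the sample in the fence corner and handed the job in with the gripper holding the shutter at about half travel. The interface gives no verdict, so these are my own checks.

**What I did**
- **Sample:** I gripped it lightly, turned it about 12° to square and slid it against the far fence. I then pushed it with closed fingers against the left fence (about 13 N) and nudged it again towards the far fence (about 8 N). The shutter stayed shut throughout.
- **Shutter:** I took the post with the jaws along x, drew it open slowly and held it against the spring. It never passed about 30 mm.

**Last checks**
- **Shutter travel:** the carriage edge had shifted 29.3 mm from shut in the scene camera, plus a final 0.4 mm of tool movement, so about 29.5 mm. The spring pulled with about 7 N on the wrist and the fingers stood about 15 mm apart on the 16 mm post. The camera could not see the pointer against its mark, because the arm covered the top view.
- **Sample position:** it gave contact force against both fences close to the predicted seat. The scene camera put it within about 1.5 mm of its target, and it had not visibly moved in the last picture.
- **Sample angle:** its right edge read 0.6 to 1.3° off square, within the 2° limit and near the measuring noise.

**What failed or disagreed**
- The first move call was refused because its rows lacked some keys; nothing moved.
- The two cameras disagreed by about 4 mm in x, so I used the mean and relied on the contact forces.
- In the last picture the far-edge measurement locked onto a shadow, so I did not use it.
- I did not measure the other things again at the end. The offcut, tape roll, connector, bottle and cup looked unmoved as far as the close-ups show them; the screwdriver is outside those views and the wrench is mostly hidden.

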